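Line up the scent bottles by height

ROBOT

A 6-joint arm with a two-finger parallel gripper is mounted at the origin on the work surface. World frame = base frame: x ahead of the robot, y to its left, z up, the work surface at z = 0. Lengths are in m, angles in rad, forces in N, time in s.
With the tool pointing down it reaches from about 0.375 to 0.975 m from the base axis. Payload 3.8 kg.
Tool frame: the origin (TCP) lies midway between the tips of the shut fingers; the grasp point (between the pads) lies 19 mm behind it; x points along the fingers, z is the direction in which the jaws open and shut, and the axes are right-handed (so a half turn about x gives the same grasp; the last joint's range is limited). The gripper opens to 85 mm and grips with 20 to 120 N. Pads are 22 mm wide; open, the fingers measure 114 mm over their backs; the gripper's body (76 mm by 85 mm) begins 54 mm behind the grasp point. The pads swing forward as they close: fully open they stand 13 mm farther back than shut.
Start: joints at [1.19, 0.264, 1.604, -0, 1.274, -0.037], TCP at [0.228, 0.635, 0.231] pointing down, gripper open.
Joint ranges: [-2.63, 2.63], [-0.94, 2.18], [0.31, 2.57], [-1.31, 4.45], [0, 2.66], [-2.55, 2.55]. Speed limits (rad/s): [2.57, 2.57, 3.14, 3.14, 3.14, 3.14].

INTERFACE

Orientations are given as a rotation vector (axis times angle).
In Python, from cell import robot, capture gives the robot as it stands.
- The arm moves only by the tool step_arm, never from a script. Its argument "steps" is a list of rows, each a list of 7 numbers: the closure in counts, from 0 (fully open) to 255 (shut), then the shift along the tool's x, y, z in cm, then the turn, a rotation vector about the tool's x, y, z in rad. A call has exactly 5 rows; each row is the pose to reach, as a shift and turn from the pose commanded when the call began, along the tool's axes at that moment; what a row does not reach only later rows make up. A row lasts 1/12 s, in which the tool goes at most 41.7 mm and 7.16 degrees, less where a joint would pass 70% of its speed; a pose out of reach is approached as far as the arm can. A call with a gripper value outside its range is refused whole. The fingers move at their own pace and stop on an object; "squeeze" is the grip in N (left out, the last holds). Time passes only in rows, so rows that repeat a pose let the fingers close, or fill a call up. It gives the time, the measured TCP pose, the force and the opening at its end, in the units of the state.
- robot.get_state(): the state, without advancing time (a new reading comes with each control period).
- capture(name): name is "scene" or "top" or "wrist"; returns a dict with "pixels" (400x640x3 uint8, red, green, blue), "fx", "fy", "cx", "cy" (pixels), "k1" (the pictures are not rectified: a ray, as slopes to the right and down, at radius r is drawn at 1 + k1 r^2 times it, then the intrinsics apply), "rvec" (rotation vector, rad) and "tvec" (3), from world to camera coordinates, as OpenCV has them. Camera axes: x right, y down, z forward; pixel columns grow to the right and rows downward; lengths in m; the calibration is good to about 2 mm. A picture is of the moment at which its call begins. There is no depth.
- robot.hand_in(): hands the job in, once; it reports no verdict.
The state is a dict: "time_s": time; "joint_positions": joint angles; "dq": joint speeds; "effort": joint torques, N m; "tool_pos": TCP position; "tool_rot": TCP orientation; "ft_force": force on the tool from outside, world axes, zero at the start; "torque": the same for the moment, N m; "width": opening from 0.0 (shut) to 1.0 (fully open).
Only numpy, scipy, OpenCV 4.12 (cv2) and the standard library are available. Lean on these libraries where they do the work, as an engineer would, in place of code of your own. Each camera call takes 0.05 s, during which the arm holds its last target.

TASK

Set out the fragrance display: move the four amber bottles from the grey tray onto the row of coasters, one standing upright and centred on each, in order of height along the row, with the shortest on the white coaster and the tallest on the black one. Do not knock any bottle over, and leave the steel jug and the white cup where they are.

Things in the scene. Friction and masses are not known exactly. Their poses are not given: they have to be found in the camera images.
- tiny_mid (a point): Amber glass bottle with black screw cap and blank paper label, the shortest of four: 55 mm tall, body 25 mm across and round, closed, loose. It starts standing on the grey tray (tray floor 4 mm above the table, bottles at least 80 mm apart). The point is its centre, half-way up (27.5 mm above its underside), on the glass body, whose sides are straight up to 30 mm above its underside and round into a narrower neck and cap above; z is along the bottle, up.
- small_mid (a point): Amber glass bottle with black screw cap and blank paper label, second shortest of four: 68 mm tall, body 29 mm across and round, closed, loose. It starts standing on the grey tray (tray floor 4 mm above the table, bottles at least 80 mm apart). The point is its centre, half-way up (34.0 mm above its underside), on the glass body, whose sides are straight up to 37 mm above its underside and round into a narrower neck and cap above; z is along the bottle, up.
- medium_mid (a point): Amber glass bottle with black screw cap and blank paper label, second tallest of four: 80 mm tall, body 33 mm across and round, closed, loose. It starts standing on the grey tray (tray floor 4 mm above the table, bottles at least 80 mm apart). The point is its centre, half-way up (40.0 mm above its underside), on the glass body, whose sides are straight up to 44 mm above its underside and round into a narrower neck and cap above; z is along the bottle, up.
- large_mid (a point): Amber glass bottle with black screw cap and blank paper label, the tallest of four: 93 mm tall, body 38 mm across and round, closed, loose. It starts standing on the grey tray (tray floor 4 mm above the table, bottles at least 80 mm apart). The point is its centre, half-way up (46.5 mm above its underside), on the glass body, whose sides are straight up to 52 mm above its underside and round into a narrower neck and cap above; z is along the bottle, up.
- white_top (a point): Round flat coaster, white; it lies at one end of the row (either end). 58 mm across, 4 mm thick, fixed on a pale wooden board 10 mm thick (345 x 85 mm), on which four coasters form a row, about 82 mm centre to centre. The point is the centre of its top face, 14 mm above the table.
- cork_top (a point): Round flat coaster, speckled brown cork; one of the two middle places, either one. 58 mm across, 4 mm thick, fixed on a pale wooden board 10 mm thick (345 x 85 mm), on which four coasters form a row, about 82 mm centre to centre. The point is the centre of its top face, 14 mm above the table.
- green_top (a point): Round flat coaster, pale green; one of the two middle places, either one. 58 mm across, 4 mm thick, fixed on a pale wooden board 10 mm thick (345 x 85 mm), on which four coasters form a row, about 82 mm centre to centre. The point is the centre of its top face, 14 mm above the table.
- black_top (a point): Round flat coaster, black; it lies at the end of the row opposite the white one. 58 mm across, 4 mm thick, fixed on a pale wooden board 10 mm thick (345 x 85 mm), on which four coasters form a row, about 82 mm centre to centre. The point is the centre of its top face, 14 mm above the table.
- jug: Bystander: steel pouring jug with a handle, 84 mm across, 90 mm tall, loose, to one side of the board; origin at the centre of its underside.
- cup: Bystander: plain white cup, 76 mm across, 85 mm tall, loose, to the other side of the board; origin at the centre of its underside.
Not all that is in view belongs to the job. What is shaped like the part that bears small_mid but green is not meant.

How it is judged:
At the end, for the whole second after the job is handed in: Each bottle stands upright (0.1 rad), released and at rest, centred within 12 mm on its coaster: 55 mm bottle on the white, 68 mm on the middle coaster next to white, 80 mm on the middle coaster next to black, 93 mm on the black (horizontal distance between tiny_mid and white_top below 0.012 m and z of tiny_mid in the frame of white_top between 0.0225 and 0.0325 m and horizontal distance between large_mid and black_top below 0.012 m and z of large_mid in the frame of black_top between 0.0415 and 0.0515 m and ((horizontal distance between cork_top and white_top below 0.123 m and horizontal distance between small_mid and cork_top below 0.012 m and z of small_mid in the frame of cork_top between 0.029 and 0.039 m and horizontal distance between medium_mid and green_top below 0.012 m and z of medium_mid in the frame of green_top between 0.035 and 0.045 m) or (horizontal distance between green_top and white_top below 0.123 m and horizontal distance between small_mid and green_top below 0.012 m and z of small_mid in the frame of green_top between 0.029 and 0.039 m and horizontal distance between medium_mid and cork_top below 0.012 m and z of medium_mid in the frame of cork_top between 0.035 and 0.045 m)) and angle between each of tiny_mid, small_mid, medium_mid, large_mid's own z axis and vertical below 0.1 rad and linear speed of each of bottle_tiny, bottle_small, bottle_medium, bottle_large below 0.02 m/s); the robot touches nothing.
It fails at once if a bottle is knocked over (angle between any of tiny_mid, small_mid, medium_mid, large_mid's own z axis and vertical above 0.9 rad).
It fails at once if the jug or the cup is pushed away (more than 25 mm) or tipped (distance of any of jug, cup from where it was at the start of the episode above 0.025 m or angle between any of jug, cup's own z axis and vertical above 0.4 rad).
It also fails if it takes over 99 s, if anything falls off the work surface, if the arm or the gripper's body presses on something with over 40 N, if the wrist force passes 120 N, or if a joint passes its speed limit or range.

## Working session

There is one attempt and no reset: what is moved stays moved. The work goes in short steps, Python scripts to look and compute and a tool call to move; the robot and the scene stay as the last step left them, time stands still between calls to the robot, and variables do not carry over. Pictures are saved under pics/ and viewed, and the job is handed in when it is done.

Besides the shell and the picture viewer there is one more tool, called after "Emit:" as name([rows], argument=value, ...), one row to a line, values as JSON. step_arm: Moves the arm, as the interface text tells. Its arguments: {"type":"object","properties":{"steps":{"type":"array","items":{"type":"array","items":{"type":"number"}}},"squeeze":{"type":"number"}},"required":["steps"]}

```bash
mkdir -p pics; ls; python3 - <<'E'
from cell import robot, capture
import cv2,pickle
print(robot.get_state())
for n in ["scene","top","wrist"]:
    c=capture(n); pickle.dump(c,open(f"pics/{n}0.pkl","wb"))
    cv2.imwrite(f"pics/{n}0.png",c["pixels"][:,:,::-1])
    print(n,{k:v for k,v in c.items() if k!="pixels"})
E
```

```text
pics
{'time_s': 0.0, 'joint_positions': array([ 1.19011405e+00,  2.64788605e-01,  1.60540211e+00,  1.61520681e-05,
        1.27361899e+00, -3.68662333e-02]), 'dq': array([-0.002473  , -0.00092759,  0.00147514,  0.00010504, -0.00151981,
        0.00141846]), 'effort': array([ 1.60748750e-04, -5.15082049e+01, -3.67322695e+01, -8.43474163e-05,
        1.26980210e-02, -1.34256659e-06]), 'tool_pos': array([0.22723884, 0.63483774, 0.2299229 ]), 'tool_rot': array([-0.95355214,  1.35438032,  0.95157366]), 'ft_force': array([0.67180515, 0.60600707, 0.30209103]), 'torque': array([-0.00494423,  0.03425182,  0.01563111]), 'width': 1.0010529402038497}
scene {'fx': 374.65081166320135, 'fy': 374.65081166320135, 'cx': 318.83668777478886, 'cy': 198.87879646014787, 'k1': -0.07024359560179198, 'rvec': array([ 1.51141383,  1.77706775, -0.92699692]), 'tvec': array([ 0.09229729, -0.22622821,  1.25839468])}
top {'fx': 507.764038685312, 'fy': 507.764038685312, 'cx': 314.1333207576485, 'cy': 199.3459470382546, 'k1': -0.07125464247168192, 'rvec': array([ 2.18086544, -2.15639291,  0.08597796]), 'tvec': array([0.01005118, 0.49752574, 1.35668046])}
wrist {'fx': 277.5706533483819, 'fy': 277.5706533483819, 'cx': 319.0158817364473, 'cy': 199.96249045648207, 'k1': -0.0483249173705783, 'rvec': array([-2.37486751, -1.67198592, -0.23189069]), 'tvec': array([-0.67435967, -0.0354544 ,  0.37938117])}
```

View pics/scene0.png

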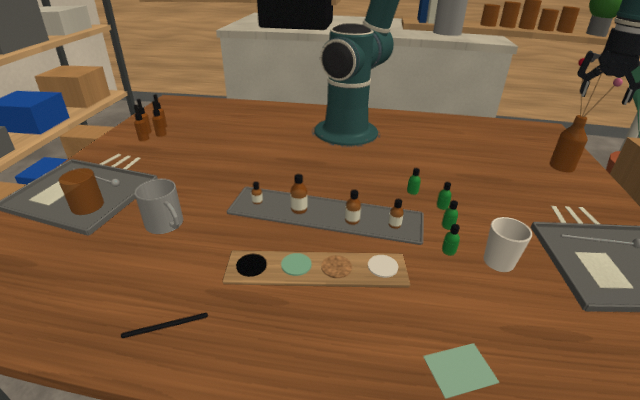

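View pics/top0.png

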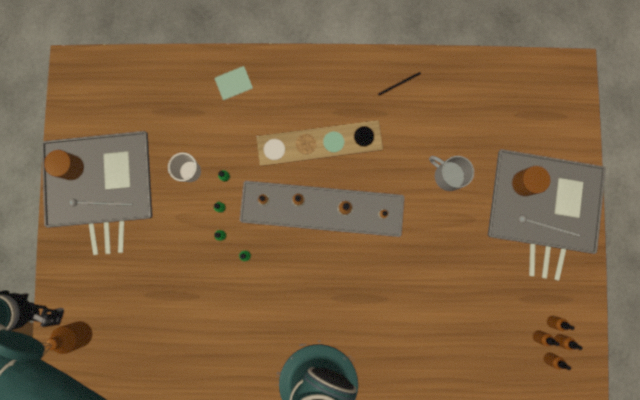

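View pics/wrist0.png

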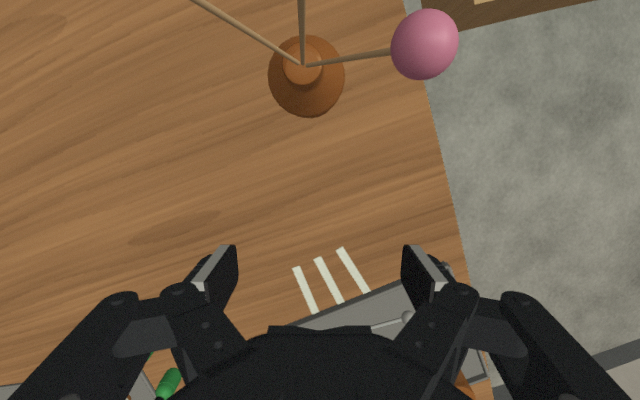

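The scene view shows the four amber bottles on the tray at about (257,193), (299,195), (353,207) and (397,214). The top view shows them at (384,213), (345,207), (298,199) and (263,199). In the top view the coasters are white (274,149), cork (306,144), green (334,142) and black (364,136). There is a vase with stems next to the gripper. Next I'll measure positions.

```bash
cat > h.py <<'E'
import numpy as np,cv2,pickle
from scipy.spatial.transform import Rotation as R
def rayfn(c,uv):
    K=np.array([[c['fx'],0,c['cx']],[0,c['fy'],c['cy']],[0,0,1]])
    p=cv2.undistortPoints(np.array(uv,float).reshape(-1,1,2),K,np.array([c['k1'],0,0,0.]))[:,0]
    M=cv2.Rodrigues(c['rvec'])[0]; d=np.c_[p,np.ones(len(p))]@M
    return -M.T@c['tvec'],d
def plane(c,uv,z):
    o,d=rayfn(c,uv); return o+d*((z-o[2])/d[:,2])[:,None]
def proj(c,P):
    K=np.array([[c['fx'],0,c['cx']],[0,c['fy'],c['cy']],[0,0,1]])
    return cv2.projectPoints(np.array(P,float).reshape(-1,1,3),c['rvec'],c['tvec'],K,np.array([c['k1'],0,0,0.]))[0][:,0]
def blobs(m,amin=8):
    n,l,s,ce=cv2.connectedComponentsWithStats(m.astype(np.uint8))
    return [(ce[i].round(1),s[i].tolist()) for i in range(1,n) if s[i,4]>=amin]
E
python3 - <<'E'
from h import *
for n,box in [("top",(220,110,420,250)),("scene",(220,160,430,300))]:
    c=pickle.load(open(f"pics/{n}0.pkl","rb")); x0,y0,x1,y1=box
    im=cv2.resize(c['pixels'][y0:y1,x0:x1,::-1],None,fx=3.8,fy=3.8,interpolation=cv2.INTER_CUBIC); cv2.imwrite(f"pics/{n}0z.png",im)
    p=c['pixels'].astype(int); hsv=cv2.cvtColor(c['pixels'],cv2.COLOR_RGB2HSV).astype(int)
    M=np.zeros(p.shape[:2],bool);M[y0:y1,x0:x1]=1
    print(n,"dark",blobs(M&(p.max(2)<50)))
    print("white",blobs(M&(p.min(2)>150)))
    print("green",blobs(M&(hsv[...,0]>55)&(hsv[...,0]<90)&(hsv[...,1]>40)&(hsv[...,2]>110)))
s=[-0.95355214,  1.35438032,  0.95157366]
print(R.from_rotvec(s).as_matrix().round(3))
E
```

```text
top dark [(array([363.5, 135.9]), [355, 127, 18, 19, 268]), (array([221.5, 173.4]), [220, 171, 4, 5, 17]), (array([261.8, 197.9]), [260, 197, 4, 3, 10]), (array([297.5, 197.9]), [296, 196, 4, 5, 15]), (array([345.9, 205.9]), [344, 204, 5, 5, 22])]
white [(array([273.9, 149. ]), [264, 140, 21, 19, 316])]
green [(array([333.3, 141.5]), [325, 133, 18, 18, 260])]
scene dark [(array([415.6, 171.9]), [413, 168, 6, 8, 39]), (array([298. , 178.7]), [295, 175, 7, 9, 59]), (array([255.6, 185.4]), [253, 182, 6, 8, 35]), (array([353.9, 194.2]), [351, 190, 7, 9, 57]), (array([397.9, 203. ]), [395, 199, 7, 9, 54]), (array([250.9, 264.8]), [236, 254, 30, 22, 515])]
white [(array([382.7, 265.2]), [368, 255, 30, 21, 495])]
green [(array([417.1, 178.6]), [415, 177, 5, 4, 17]), (array([295.9, 264.1]), [282, 254, 29, 21, 491])]
[[-0.001 -0.941  0.337]
 [-0.002  0.337  0.941]
 [-1.     0.    -0.002]]
```

View pics/top0z.png

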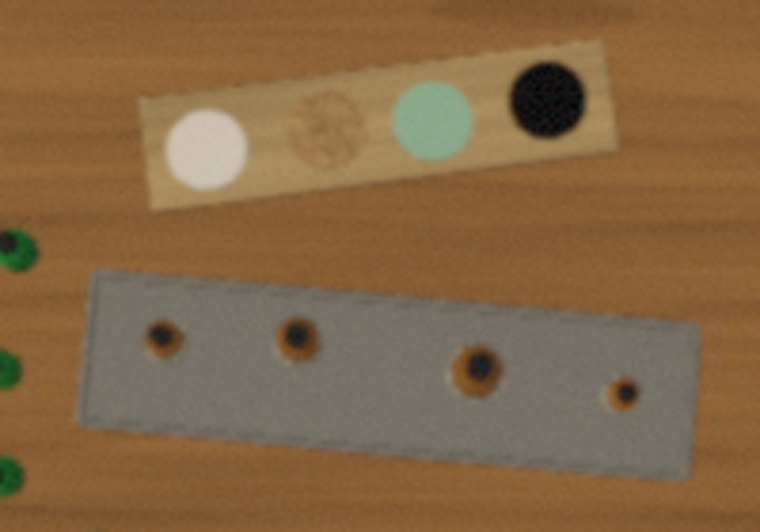

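View pics/scene0z.png

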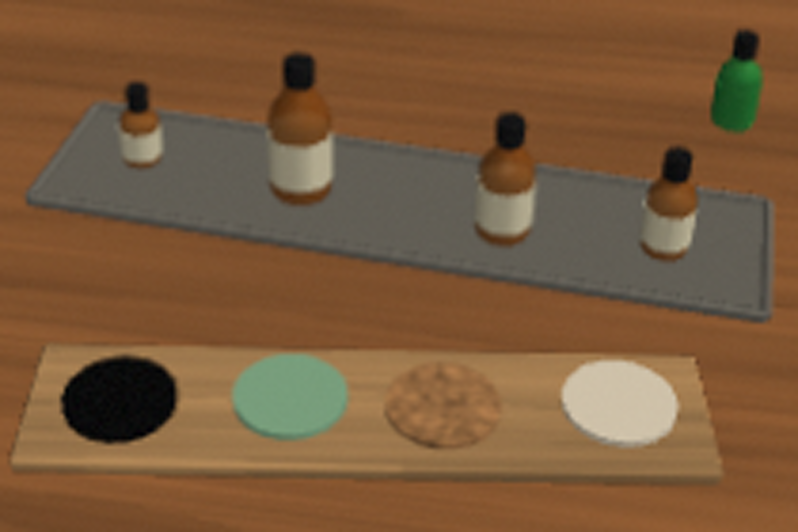

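```bash
cat > bot.py <<'E'
from h import *
def caps(c,box,th=60):
    x0,y0,x1,y1=box; p=c['pixels'].astype(int)
    M=np.zeros(p.shape[:2],bool);M[y0:y1,x0:x1]=1
    return blobs(M&(p.max(2)<th))
def tri(a,ua,b,ub):
    oa,da=rayfn(a,[ua]);ob,db=rayfn(b,[ub]);da=da[0];db=db[0]
    s=np.linalg.lstsq(np.c_[da,-db],ob-oa,rcond=None)[0]
    A=oa+da*s[0];B=ob+db*s[1]; return (A+B)/2,np.linalg.norm(A-B)
E
python3 - <<'E'
from bot import *
T=pickle.load(open("pics/top0.pkl","rb"));S=pickle.load(open("pics/scene0.pkl","rb"))
ct=[b for b in caps(T,(250,185,400,230),75)]
cs=[b for b in caps(S,(240,170,405,225),60)]
ct.sort(key=lambda b:b[0][0]);cs.sort(key=lambda b:-b[0][0])
print([b[1] for b in ct])
for n,h,a,b in zip(["small","med","large","tiny"],[68,80,93,55],ct,cs):
    P,e=tri(T,a[0],S,b[0]); zc=(h+4)/1000
    print(n,a[0],b[0],"tri",P.round(4),round(e,4),"top@ztop-3mm",plane(T,[a[0]],zc-.003)[0].round(4),"scene@ztop-8",plane(S,[b[0]],zc-.009)[0].round(4))
for n,ut,us in [("white",(273.9,149),(382.7,265.2)),("green",(333.3,141.5),(295.9,264.1)),("black",(363.5,135.9),(250.9,264.8)),("cork",(220+327/3.8,110+130/3.8),(220+443/3.8,160+404/3.8))]:
    print(n,plane(T,[ut],.014)[0].round(4),plane(S,[us],.014)[0].round(4))
for n,uv,z in [("tray corners",[(244,182),(403,196),(400,236),(241,222)],.005),("jug",[(451,173)],.09),("cup",[(183,166)],.085),("board",[(257,136),(380,121),(382,149),(260,165)],.01)]:
    print(n,plane(T,uv,z)[:,:2].round(3).tolist())
E
```

```text
[[260, 196, 5, 5, 23], [295, 195, 6, 6, 30], [343, 203, 7, 7, 39], [383, 211, 4, 5, 17]]
small [262. 198.] [397.6 203.2] tri [0.4956 0.1525 0.0644] 0.0006 top@ztop-3mm [0.4952 0.1523 0.069 ] scene@ztop-8 [0.4936 0.1524 0.063 ]
med [297.8 197.7] [354.  194.1] tri [0.4963 0.0578 0.0771] 0.0003 top@ztop-3mm [0.4959 0.0575 0.081 ] scene@ztop-8 [0.4931 0.0578 0.075 ]
large [346.1 205.9] [298.3 178.7] tri [ 0.4751 -0.0677  0.0895] 0.0003 top@ztop-3mm [ 0.4748 -0.0677  0.094 ] scene@ztop-8 [ 0.4727 -0.0681  0.088 ]
tiny [384.6 212.9] [255.7 185.2] tri [ 0.4606 -0.1722  0.0521] 0.0003 top@ztop-3mm [ 0.4604 -0.1715  0.056 ] scene@ztop-8 [ 0.4574 -0.1735  0.05  ]
white [0.6368 0.1287 0.014 ] [0.6373 0.128  0.014 ]
green [ 0.6594 -0.0353  0.014 ] [ 0.662  -0.0359  0.014 ]
black [ 0.676  -0.1188  0.014 ] [ 0.6786 -0.1197  0.014 ]
cork [0.651  0.0399 0.014 ] [0.6548 0.0412 0.014 ]
tray corners [[0.545, 0.211], [0.511, -0.229], [0.401, -0.22], [0.434, 0.216]]
jug [[0.564, -0.341]]
cup [[0.576, 0.361]]
board [[0.674, 0.177], [0.72, -0.165], [0.641, -0.17], [0.592, 0.167]]
```

Emit:
step_arm([
  [0,-1,-3,0,0,0,0],
  [0,-2,-6,0,0,0,0],
  [0,-3,-10,0,0.12,0,0],
  [0,-4,-13,0,0.24,0,0],
  [0,-4,-16,0,0.36,0,0],
], squeeze=40)

```text
time_s: 0.57
tool_pos: [0.3802, 0.5817, 0.2738]
tool_rot: [-0.671, 1.461, 0.673]
ft_force: [0.5, 0.3, -0.1]
width: 0.999
```

Emit:
step_arm([
  [0,0,-3,-1.5,0.12,0,0],
  [0,0,-6,-3,0.24,0,0],
  [0,0,-10,-4.5,0.36,0,0],
  [0,0,-13,-6,0.48,0,0],
  [0,0,-16,-7,0.6,0,0],
])

```text
time_s: 0.98
tool_pos: [0.455, 0.4223, 0.2708]
tool_rot: [-0.205, 1.562, 0.204]
ft_force: [0.1, -0.6, -0.4]
width: 0.999
```

```bash
cat > go.py <<'E'
# print remaining shift/turn from now, tool axes; target = grasp TCP (x,y,z), jaw along +X
import sys
from h import *
from cell import robot
def go(t):
    s=robot.get_state(); Rm=R.from_rotvec(s['tool_rot'])
    Rt=R.from_matrix(np.array([[0,0,1],[0,1,0],[-1,0,0]]))
    print(round(s['time_s'],2),s['tool_pos'].round(4),"cm",(Rm.inv().apply(np.array(t)-s['tool_pos'])*100).round(2),"rot",(Rm.inv()*Rt).as_rotvec().round(3),"F",s['ft_force'].round(1),"w",round(s['width'],3))
if __name__=="__main__": go([float(a) for a in sys.argv[1:4]])
E
python3 go.py .4955 .0577 .18
```

```text
0.98 [0.455  0.4223 0.2708] cm [  9.12 -36.26  -5.48] rot [ 0.261 -0.001  0.001] F [ 0.1 -0.6 -0.4] w 0.999
```

Emit:
step_arm([
  [0,0,-3.5,-0.5,0.1,0,0],
  [0,0,-7,-1,0.2,0,0],
  [0,2,-10.5,-1.5,0.26,0,0],
  [0,3,-14,-2,0.26,0,0],
  [0,4,-17,-2,0.26,0,0],
])

```text
time_s: 1.4
tool_pos: [0.4794, 0.2529, 0.2302]
tool_rot: [-0.006, 1.572, 0.004]
ft_force: [0.6, -0.2, 0.2]
width: 1.002
```

```bash
python3 go.py .4952 .1524 .15
```

```text
1.4 [0.4794 0.2529 0.2302] cm [  8.02 -10.05   1.53] rot [ 0.007 -0.001  0.001] F [ 0.6 -0.2  0.2] w 1.002
```

Emit:
step_arm([
  [0,0,-3.5,0.5,0,0,0],
  [0,2,-7,1,0,0,0],
  [0,5,-10,1.5,0,0,0],
  [0,8,-10,1.5,0,0,0],
  [0,8,-10,1.5,0,0,0],
])

```text
time_s: 1.82
tool_pos: [0.4913, 0.1525, 0.1449]
tool_rot: [-0.005, 1.582, 0.001]
ft_force: [-1.8, 0.7, -0.5]
width: 1.001
```

```bash
python3 go.py .4952 .1524 .04; python3 - <<'E'
from h import *
from cell import capture
c=capture("wrist");pickle.dump(c,open("pics/w1.pkl","wb"));cv2.imwrite("pics/w1.png",c["pixels"][:,:,::-1])
print(proj(c,[[.4952,.1524,.072]]), proj(c,[[.4959,.0577,.084]]))
E
```

```text
1.82 [0.4913 0.1525 0.1449] cm [10.48  0.02  0.51] rot [ 0.004 -0.011  0.003] F [-1.8  0.7 -0.5] w 1.001
[[324.70874775 209.64697227]] [[324.60510881 316.31280938]]
```

View pics/w1.png

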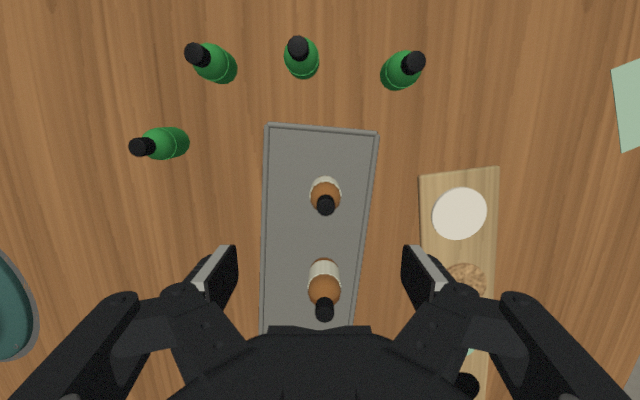

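The wrist view puts the small bottle's cap at (325,206), central between the fingers and close to the predicted (325,210). I'll descend.

Emit:
step_arm([
  [60,3,0,0.1,0,0,0],
  [60,6,0,0.1,0,0,0],
  [60,9,0,0.1,0,0,0],
  [60,10,0,0.1,0,0,0],
  [60,10,0,0.1,0,0,0],
])

```text
time_s: 2.28
tool_pos: [0.4953, 0.156, 0.0498]
tool_rot: [-0.007, 1.575, 0.006]
ft_force: [-0.8, -0.5, 0.0]
width: 0.762
```

```bash
python3 go.py .4955 .1524 .012; python3 - <<'E'
from h import *
from cell import capture
c=capture("wrist");pickle.dump(c,open("pics/w2.pkl","wb"));cv2.imwrite("pics/w2.png",c["pixels"][:,:,::-1])
E
```

```text
2.28 [0.4953 0.156  0.0498] cm [ 3.78 -0.36  0.03] rot [ 0.008 -0.004  0.001] F [-0.8 -0.5  0. ] w 0.762
```

View pics/w2.png

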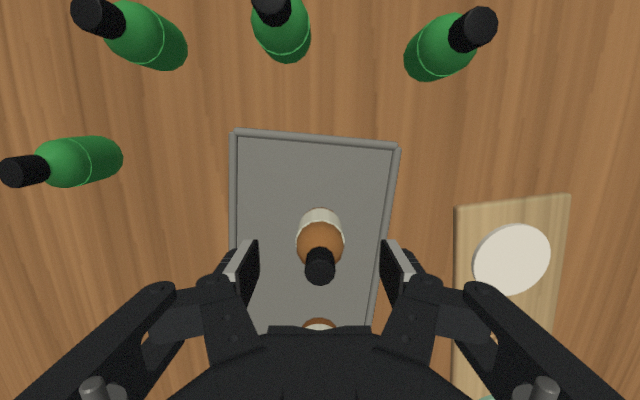

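The bottle is centred between the pads in the wrist view, with its cap at (320,265).

Emit:
step_arm([
  [60,1.5,0,0,0,0,0],
  [60,3,0,0,0,0,0],
  [60,3.8,0,0,0,0,0],
  [60,3.8,0,0,0,0,0],
  [60,3.8,0,0,0,0,0],
])

```text
time_s: 2.75
tool_pos: [0.4981, 0.156, 0.0146]
tool_rot: [-0.005, 1.569, 0.006]
ft_force: [0.8, 0.1, 0.4]
width: 0.764
```

```bash
python3 go.py .4955 .1524 .012
```

```text
2.75 [0.4981 0.156  0.0146] cm [ 0.26 -0.36 -0.27] rot [ 0.007  0.002 -0.   ] F [0.8 0.1 0.4] w 0.764
```

Emit:
step_arm([
  [60,0.2,-0.35,-0.2,0,0,0],
  [60,0.2,-0.35,-0.2,0,0,0],
  [120,0.2,-0.35,-0.2,0,0,0],
  [180,0.2,-0.35,-0.2,0,0,0],
  [220,0.2,-0.35,-0.2,0,0,0],
])

```text
time_s: 3.17
tool_pos: [0.4954, 0.152, 0.0117]
tool_rot: [-0.005, 1.57, 0.005]
ft_force: [-0.6, 0.3, -0.3]
width: 0.347
```

Emit:
step_arm([
  [220,0,0,0,0,0,0],
  [220,0,0,0,0,0,0],
  [220,-1,0,0,0,0,0],
  [220,-3,0,0,0,0,0],
  [220,-6,0,0,0,0,0],
])

```text
time_s: 3.58
tool_pos: [0.4921, 0.1513, 0.0693]
tool_rot: [-0.007, 1.577, 0.004]
ft_force: [0.3, -0.8, -0.7]
width: 0.322
```

```bash
python3 go.py .6525 .0405 .1; python3 - <<'E'
from h import *
from cell import capture
c=capture("wrist");pickle.dump(c,open("pics/w3.pkl","wb"));cv2.imwrite("pics/w3.png",c["pixels"][:,:,::-1])
c=capture("scene");cv2.imwrite("pics/s3.png",c["pixels"][:,:,::-1])
E
```

```text
3.58 [0.4921 0.1513 0.0693] cm [ -3.15 -11.19  15.94] rot [ 0.007 -0.007  0.002] F [ 0.3 -0.8 -0.7] w 0.322
```

View pics/w3.png

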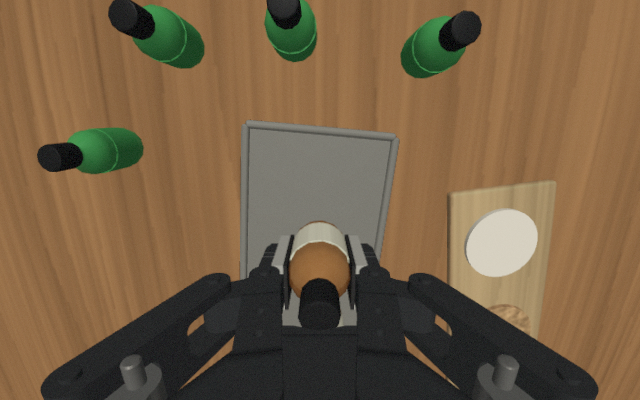

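View pics/s3.png

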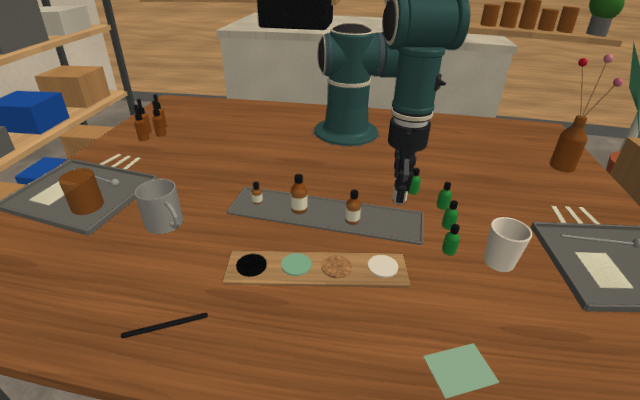

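Emit:
step_arm([
  [220,-1,-2,3,0,0,0],
  [220,-3,-5,7,0,0,0],
  [220,-4,-8,11,0,0,0],
  [220,-4,-11,15,0,0,0],
  [220,-4,-11.2,15.9,0,0,0],
])

```text
time_s: 4.1
tool_pos: [0.6567, 0.0393, 0.1122]
tool_rot: [-0.006, 1.569, 0.005]
ft_force: [0.3, 1.0, -0.0]
width: 0.329
```

Emit:
step_arm([
  [220,1,0,0,0,0,0],
  [220,2,0,0,0,0,0],
  [220,4,0,0,0,0,0],
  [220,4,0,0,0,0,0],
  [220,4,0,0,0,0,0],
])

```text
time_s: 4.52
tool_pos: [0.6513, 0.0418, 0.0684]
tool_rot: [-0.006, 1.578, 0.006]
ft_force: [0.6, -0.1, -0.4]
width: 0.325
```

```bash
python3 go.py .6525 .0405 .0225; python3 - <<'E'
from h import *
from cell import capture
for n in ["top","scene","wrist"]:
    c=capture(n);pickle.dump(c,open(f"pics/{n}4.pkl","wb"));im=c["pixels"][:,:,::-1]
    if n=="scene": im=cv2.resize(im[150:300,220:430],None,fx=3.8,fy=3.8,interpolation=cv2.INTER_CUBIC)
    if n=="top": im=cv2.resize(im[100:250,220:420],None,fx=3.8,fy=3.8,interpolation=cv2.INTER_CUBIC)
    cv2.imwrite(f"pics/{n}4.png",im)
E
```

```text
4.52 [0.6513 0.0418 0.0684] cm [ 4.58 -0.13  0.15] rot [ 0.008 -0.007 -0.   ] F [ 0.6 -0.1 -0.4] w 0.325
```

View pics/wrist4.png

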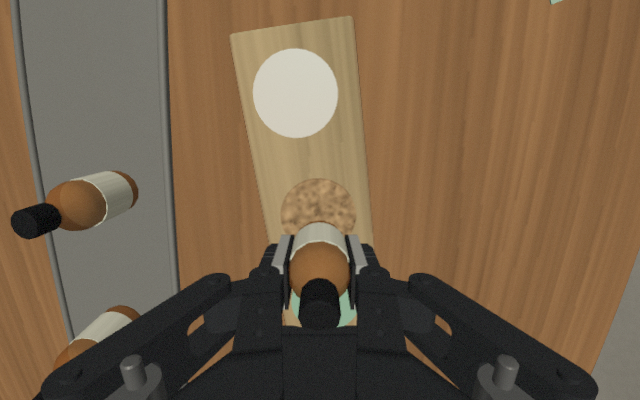

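View pics/scene4.png

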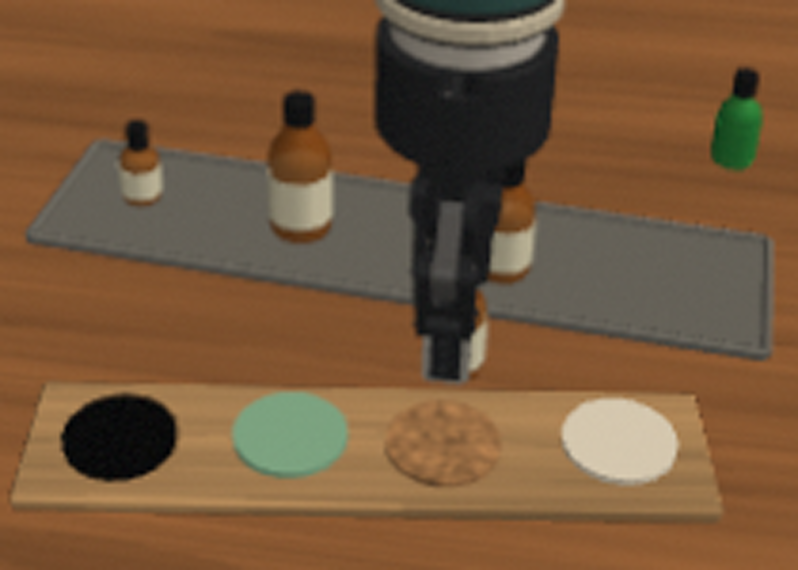

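```bash
python3 - <<'E'
from h import *
w=pickle.load(open("pics/wrist4.pkl","rb"))
p=w['pixels'].astype(int)
print(blobs((p.min(2)>150),500))
print("white",plane(w,[(296,93)],.014)[0].round(4))
print("cork far/left/right edge",plane(w,[(318,178),(281,207),(356,210)],.014).round(4))
b=w['pixels'][225:345,260:380,::-1]; b=cv2.convertScaleAbs(b,alpha=2.5,beta=20); cv2.imwrite("pics/w4z.png",cv2.resize(b,None,fx=5,fy=5,interpolation=cv2.INTER_CUBIC))
o=rayfn(w,[(320,200)])[0]; print("cam",o.round(3))
E
```

```text
[(array([294.9,  92.7]), [253, 48, 85, 90, 6007])]
white [0.6376 0.1304 0.014 ]
cork far/left/right edge [[0.653  0.0715 0.014 ]
 [0.6251 0.0489 0.014 ]
 [0.682  0.047  0.014 ]]
cam [0.654 0.112 0.215]
```

View pics/w4z.png

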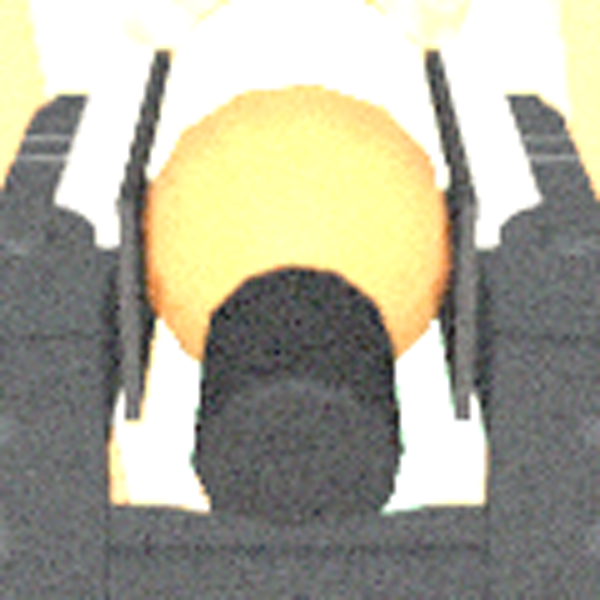

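```bash
python3 - <<'E'
from h import *
w=pickle.load(open("pics/wrist4.pkl","rb"))
print(plane(w,[(319.4,314.4)],.1287)[0].round(4))
E
python3 go.py .6525 .0415 .0225
```

```text
[0.6542 0.0436 0.1287]
4.67 [0.6547 0.0418 0.072 ] cm [ 4.95 -0.03 -0.23] rot [ 0.008  0.001 -0.   ] F [ 0.8  0.7 -0.1] w 0.326
```

Emit:
step_arm([
  [220,1.5,-0.2,-0.1,0,0,0],
  [220,3,-0.2,-0.1,0,0,0],
  [220,4,-0.2,-0.1,0,0,0],
  [220,4,-0.2,-0.1,0,0,0],
  [220,4,-0.2,-0.1,0,0,0],
])

```text
time_s: 5.08
tool_pos: [0.6535, 0.0393, 0.0312]
tool_rot: [-0.006, 1.572, 0.006]
ft_force: [1.0, -0.1, -0.5]
width: 0.323
```

```bash
python3 go.py .653 .0395 .0225;python3 -c "
from cell import capture;capture('top');capture('top')";python3 go.py .653 .0395 .0225;python3 - <<'E'
from h import *
from cell import capture
c=capture("scene");im=c["pixels"][:,:,::-1]
cv2.imwrite(f"pics/s5.png",cv2.resize(im[150:300,220:430],None,fx=3.8,fy=3.8,interpolation=cv2.INTER_CUBIC))
E
```

```text
5.08 [0.6535 0.0393 0.0312] cm [ 0.87  0.02 -0.05] rot [ 0.007 -0.001 -0.   ] F [ 1.  -0.1 -0.5] w 0.323
5.18 [0.6547 0.0393 0.0324] cm [ 0.99  0.02 -0.18] rot [ 0.007  0.002 -0.   ] F [ 0.3  1.  -0.2] w 0.33
```

View pics/s5.png

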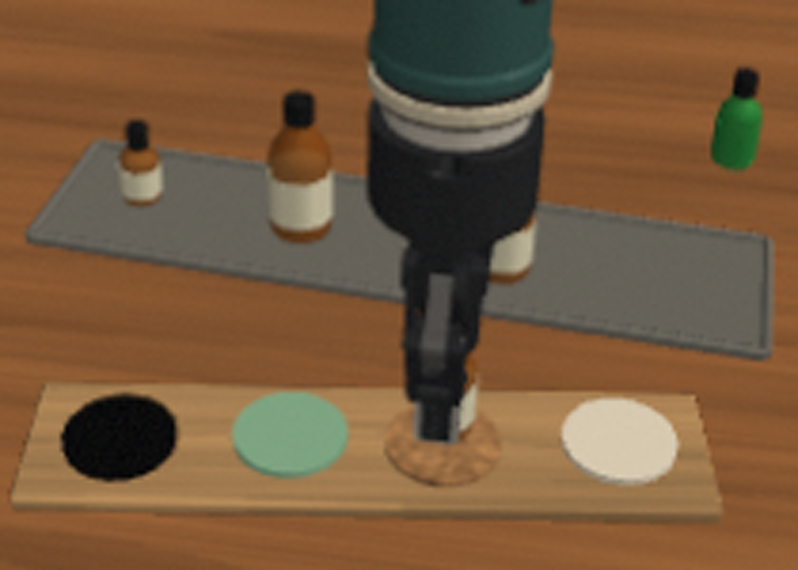

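Emit:
step_arm([
  [220,0.4,0.1,-0.1,0,0,0],
  [220,0.8,0.1,-0.1,0,0,0],
  [220,0.9,0.1,-0.1,0,0,0],
  [220,0.9,0.1,-0.1,0,0,0],
  [220,0.9,0.1,-0.1,0,0,0],
])

```text
time_s: 5.65
tool_pos: [0.6528, 0.0401, 0.0221]
tool_rot: [-0.006, 1.571, 0.005]
ft_force: [-0.8, 0.2, 0.1]
width: 0.324
```

```bash
python3 go.py .653 .0395 .0225
```

```text
5.65 [0.6528 0.0401 0.0221] cm [-0.04 -0.06  0.02] rot [ 0.007 -0.     0.   ] F [-0.8  0.2  0.1] w 0.324
```

Emit:
step_arm([
  [160,0,0,0,0,0,0],
  [130,0,0,0,0,0,0],
  [80,0,0,0,0,0,0],
  [60,0,0,0,0,0,0],
  [60,0,0,0,0,0,0],
])

```text
time_s: 6.07
tool_pos: [0.653, 0.0401, 0.0224]
tool_rot: [-0.006, 1.571, 0.005]
ft_force: [-0.5, -1.0, 1.1]
width: 0.763
```

Emit:
step_arm([
  [60,-1,0,0,0,0,0],
  [60,-3,0,0,0,0,0],
  [60,-6,0,0,0,0,0],
  [60,-9,0,0,0,0,0],
  [60,-12,0,0,0,0,0],
])

```text
time_s: 6.48
tool_pos: [0.6526, 0.0401, 0.144]
tool_rot: [-0.006, 1.571, 0.005]
ft_force: [0.6, -0.2, -0.2]
width: 0.766
```

```bash
python3 go.py .4958 .0577 .05; python3 - <<'E'
from h import *
from cell import capture
for n in ["top","scene"]:
    c=capture(n);pickle.dump(c,open(f"pics/{n}6.pkl","wb"));im=c["pixels"][:,:,::-1]
    if n=="scene": im=cv2.resize(im[150:300,220:430],None,fx=3.8,fy=3.8,interpolation=cv2.INTER_CUBIC)
    if n=="top": im=cv2.resize(im[100:250,220:420],None,fx=3.8,fy=3.8,interpolation=cv2.INTER_CUBIC)
    cv2.imwrite(f"pics/{n}6.png",im)
E
```

```text
6.48 [0.6526 0.0401 0.144 ] cm [  9.41   1.87 -15.67] rot [ 0.007 -0.     0.   ] F [ 0.6 -0.2 -0.2] w 0.766
```

View pics/scene6.png

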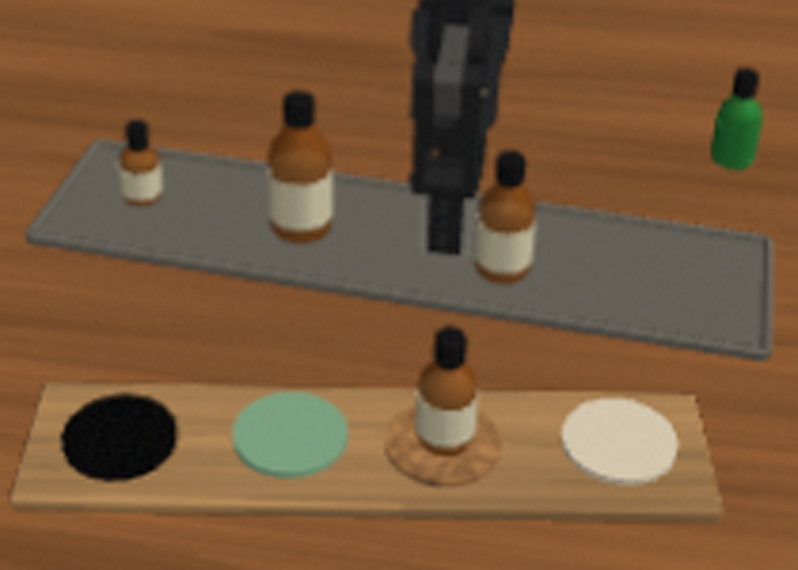

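```bash
cat >> bot.py <<'E'
def base_scene(c,box,r,z):
    """lowest/side amber+label silhouette -> base centre; returns silhouettes"""
E
python3 - <<'E'
from bot import *
T=pickle.load(open("pics/top6.pkl","rb"));S=pickle.load(open("pics/scene6.pkl","rb"))
a=caps(T,(290,125,320,165),75);b=caps(S,(325,230,350,252),60);print(a,b)
P,e=tri(T,a[0][0],S,b[0][0]);print(P.round(4),e)
print(plane(S,[(220+447/3.8,150+453/3.8)],.014).round(4)) # front rim point
# cork coaster edges in scene: left,right,front,back
print(plane(S,[(220+386/3.8,150+441/3.8),(220+501/3.8,150+441/3.8),(220+443/3.8,150+483/3.8)],.014).round(4))
E
```

```text
[(array([302. , 126.1]), [292, 125, 20, 4, 55]), (array([304.3, 136.7]), [290, 125, 29, 28, 226]), (array([312.5, 161.7]), [304, 158, 16, 7, 77])] [(array([337.9, 241.3]), [334, 236, 9, 11, 76])]
[0.6818 0.0457 0.0995] 0.0056591374366415995
[[0.6622 0.0441 0.014 ]]
[[0.6589 0.0131 0.014 ]
 [0.6493 0.0698 0.014 ]
 [0.6827 0.0444 0.014 ]]
```

View pics/top6.png

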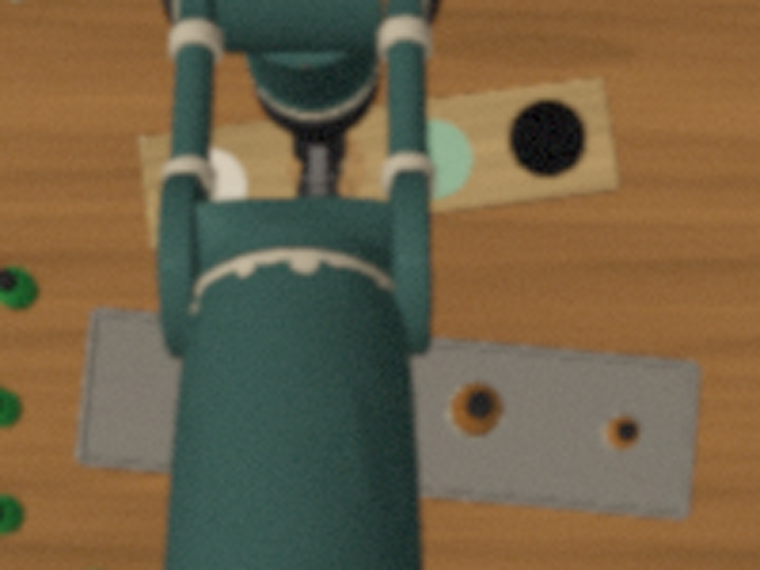

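Emit:
step_arm([
  [60,0,0,-4,0,0,0],
  [60,0,1,-8,0,0,0],
  [60,0,1.8,-12,0,0,0],
  [60,0,1.8,-15.6,0,0,0],
  [60,0,1.8,-15.6,0,0,0],
])

```text
time_s: 7.0
tool_pos: [0.4874, 0.0571, 0.1392]
tool_rot: [-0.007, 1.581, 0.006]
ft_force: [-1.0, 0.0, -0.9]
width: 0.769
```

Emit:
step_arm([
  [60,1,0,0,0,0,0],
  [60,2,0,0,0,0,0],
  [60,4,0,0,0,0,0],
  [60,4,0,0,0,0,0],
  [60,4,0,0,0,0,0],
])

```text
time_s: 7.42
tool_pos: [0.4965, 0.0568, 0.1007]
tool_rot: [-0.005, 1.574, 0.005]
ft_force: [0.3, 0.1, 0.7]
width: 0.767
```

```bash
python3 go.py .4958 .0577 .022; python3 - <<'E'
from bot import *
from cell import capture
for n in ["top","scene","wrist"]:
    c=capture(n);pickle.dump(c,open(f"pics/{n}7.pkl","wb"))
    cv2.imwrite(f"pics/{n}7.png",c["pixels"][:,:,::-1])
T=pickle.load(open("pics/top7.pkl","rb"));S=pickle.load(open("pics/scene7.pkl","rb"))
for a in caps(T,(290,125,320,165),75): print(a,plane(T,[a[0]],.079).round(4))
b=caps(S,(325,230,350,252),60)
for a in b: print(a,plane(S,[a[0]],.073).round(4))
im=T["pixels"][100:250,220:420,::-1];cv2.imwrite("pics/top7.png",cv2.resize(im,None,fx=3.8,fy=3.8,interpolation=cv2.INTER_CUBIC))
E
python3 go.py .4958 .0577 .022
```

```text
7.42 [0.4965 0.0568 0.1007] cm [ 7.87  0.09 -0.04] rot [ 0.007 -0.003  0.   ] F [0.3 0.1 0.7] w 0.767
(array([304.9, 138.9]), [303, 137, 5, 5, 22]) [[0.6521 0.0412 0.079 ]]
(array([315.9, 157.1]), [312, 155, 7, 8, 27]) [[0.6037 0.0116 0.079 ]]
(array([300.6, 159.2]), [290, 157, 21, 8, 78]) [[0.5978 0.0517 0.079 ]]
(array([337.9, 241.3]), [334, 236, 9, 11, 76]) [[0.6511 0.0407 0.073 ]]
7.57 [0.498  0.057  0.1028] cm [ 8.08  0.07 -0.23] rot [ 0.007  0.001 -0.   ] F [ 0.8  0.1 -0.4] w 0.762
```

View pics/top7.png

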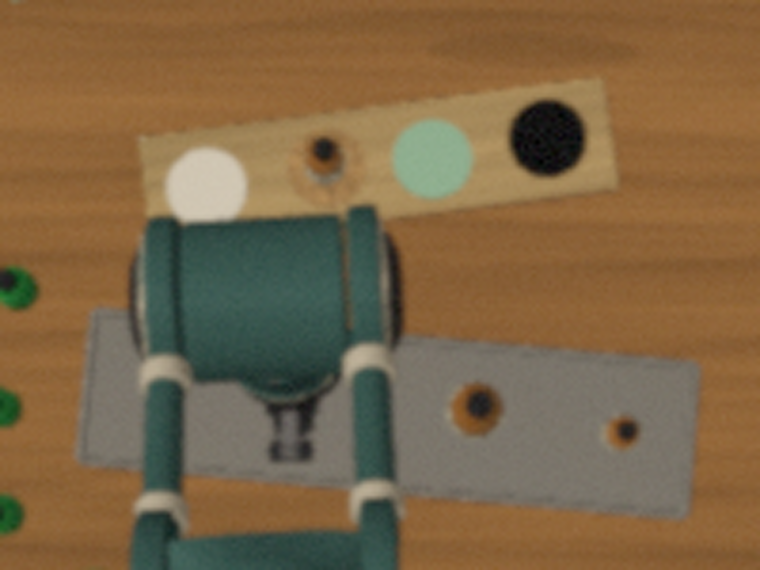

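View pics/wrist7.png

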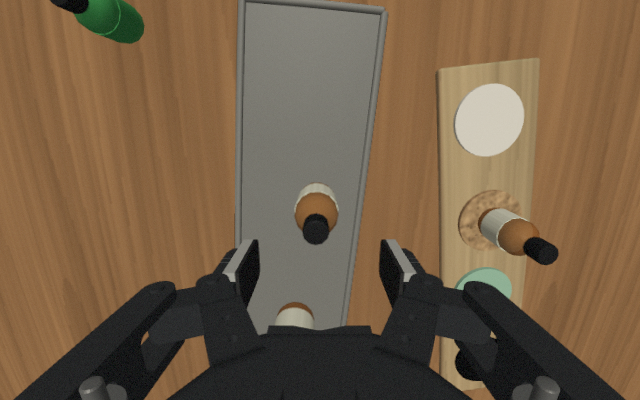

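Emit:
step_arm([
  [60,2,0.1,-0.2,0,0,0],
  [60,4,0.1,-0.2,0,0,0],
  [60,6,0.1,-0.2,0,0,0],
  [60,8,0.1,-0.2,0,0,0],
  [60,8,0.1,-0.2,0,0,0],
])

```text
time_s: 7.98
tool_pos: [0.4924, 0.0578, 0.0195]
tool_rot: [-0.006, 1.576, 0.005]
ft_force: [-1.1, -0.2, 0.1]
width: 0.764
```

```bash
python3 go.py .4958 .0577 .021
```

```text
7.98 [0.4924 0.0578 0.0195] cm [-0.15 -0.01  0.34] rot [ 0.007 -0.006  0.   ] F [-1.1 -0.2  0.1] w 0.764
```

Emit:
step_arm([
  [60,0,0,0,0,0,0],
  [60,0,0,0,0,0,0],
  [110,0,0,0,0,0,0],
  [150,0,0,0,0,0,0],
  [220,0,0,0,0,0,0],
])

```text
time_s: 8.4
tool_pos: [0.4961, 0.0581, 0.0239]
tool_rot: [-0.005, 1.568, 0.006]
ft_force: [-1.9, 0.4, 5.2]
width: 0.372
```

Emit:
step_arm([
  [220,0,0,0,0,0,0],
  [220,0,0,0,0,0,0],
  [220,0,0,0,0,0,0],
  [220,0,0,0,0,0,0],
  [220,0,0,0,0,0,0],
])

```text
time_s: 8.82
tool_pos: [0.4961, 0.0581, 0.0239]
tool_rot: [-0.005, 1.568, 0.006]
ft_force: [-1.2, -0.7, 6.8]
width: 0.373
```

Emit:
step_arm([
  [220,-1,0,0,0,0,0],
  [220,-3,0,0,0,0,0],
  [220,-6,0,0,0,0,0],
  [220,-9,0,0,0,0,0],
  [220,-9,0,0,0,0,0],
])

```text
time_s: 9.23
tool_pos: [0.4995, 0.0584, 0.1192]
tool_rot: [-0.005, 1.559, 0.006]
ft_force: [1.6, 0.4, 0.0]
width: 0.369
```

```bash
python3 go.py .6605 -.0355 .1
```

```text
9.23 [0.4995 0.0584 0.1192] cm [ 2.1  -9.5  16.01] rot [ 0.007  0.011 -0.001] F [1.6 0.4 0. ] w 0.369
```

Emit:
step_arm([
  [220,0,-2,3.5,0,0,0],
  [220,0,-4,7,0,0,0],
  [220,0,-7,11,0,0,0],
  [220,0,-9,14,0,0,0],
  [220,0,-9.5,16,0,0,0],
])

```text
time_s: 9.65
tool_pos: [0.6583, -0.0394, 0.1125]
tool_rot: [-0.005, 1.569, 0.003]
ft_force: [0.7, 1.7, -1.0]
width: 0.371
```

Emit:
step_arm([
  [220,0,0,0,0,0,0],
  [220,2,0,0,0,0,0],
  [220,4,0,0,0,0,0],
  [220,4,0,0,0,0,0],
  [220,4,0,0,0,0,0],
])

```text
time_s: 10.07
tool_pos: [0.6529, -0.0354, 0.0704]
tool_rot: [-0.005, 1.576, 0.006]
ft_force: [-0.1, -0.0, -0.7]
width: 0.37
```

```bash
cat > hold.py <<'E'
# settle, then wrist cap zoom + state
import sys
from h import *
from cell import robot,capture
for i in range(3): capture("top")
c=capture("wrist"); n=sys.argv[1]
pickle.dump(c,open(f"pics/{n}.pkl","wb")); cv2.imwrite(f"pics/{n}.png",c["pixels"][:,:,::-1])
b=cv2.convertScaleAbs(c['pixels'][225:345,260:380,::-1],alpha=2.5,beta=20); cv2.imwrite(f"pics/{n}z.png",cv2.resize(b,None,fx=5,fy=5,interpolation=cv2.INTER_CUBIC))
s=robot.get_state();print(round(s['time_s'],2),s['tool_pos'].round(4),s['tool_rot'].round(4),s['width'].round(3))
E
python3 hold.py h8
```

```text
Traceback (most recent call last):
  File "hold.py", line 9, in <module>
    s=robot.get_state();print(round(s['time_s'],2),s['tool_pos'].round(4),s['tool_rot'].round(4),s['width'].round(3))
                                                                                                 ^^^^^^^^^^^^^^^^
AttributeError: 'float' object has no attribute 'round'
```

View pics/h8z.png

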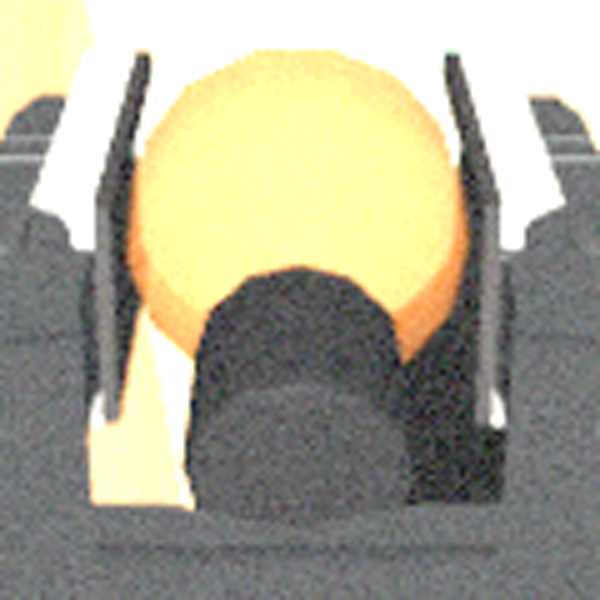

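View pics/h8.png

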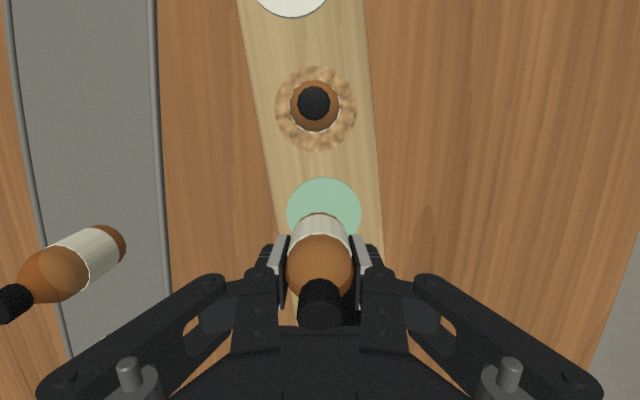

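```bash
sed -i "s/s\['width'\].round(3)/round(s['width'],3)/" hold.py; python3 go.py .6605 -.0355 .0345; python3 - <<'E'
from h import *
from cell import robot
w=pickle.load(open("pics/h8.pkl","rb")); z=robot.get_state()['tool_pos'][2]
print("cap",plane(w,[(319.8,315)],z-.0199+.080)[0].round(4))
print("green far,l,r",plane(w,[(324,177),(287,213),(361,213)],.014).round(4))
print("cork",plane(w,[(316,109)],.014).round(4))
E
```

```text
10.27 [ 0.6563 -0.0357  0.074 ] cm [3.95 0.02 0.41] rot [0.007 0.003 0.   ] F [ 0.  -0.5 -0.9] w 0.374
cap [ 0.6562 -0.0319  0.1341]
green far,l,r [[ 0.6597 -0.0058  0.014 ]
 [ 0.6315 -0.0342  0.014 ]
 [ 0.6886 -0.0338  0.014 ]]
cork [[0.6535 0.0426 0.014 ]]
```

Emit:
step_arm([
  [220,1,-0.2,0.4,0,0,0],
  [220,2,-0.2,0.4,0,0,0],
  [220,3,-0.2,0.4,0,0,0],
  [220,3.5,-0.2,0.4,0,0,0],
  [220,3.5,-0.2,0.4,0,0,0],
])

```text
time_s: 10.68
tool_pos: [0.6578, -0.0377, 0.0347]
tool_rot: [-0.005, 1.575, 0.006]
ft_force: [-0.1, -0.1, -1.6]
width: 0.371
```

```bash
python3 -c "
from cell import capture
for i in range(3):capture('top')"; python3 go.py .6605 -.038 .0345
```

```text
10.83 [ 0.6593 -0.0378  0.0369] cm [ 0.24 -0.02  0.12] rot [ 0.007 -0.001 -0.   ] F [ 0.3  0.3 -1.2] w 0.371
```

Emit:
step_arm([
  [220,0.2,0,0.1,0,0,0],
  [220,0.3,0,0.1,0,0,0],
  [220,0.3,0,0.1,0,0,0],
  [220,0.3,0,0.1,0,0,0],
  [220,0.3,0,0.1,0,0,0],
])

```text
time_s: 11.25
tool_pos: [0.6605, -0.0378, 0.0345]
tool_rot: [-0.005, 1.571, 0.005]
ft_force: [1.1, -0.5, -1.3]
width: 0.376
```

```bash
python3 go.py .6605 -.038 .0345
```

```text
11.25 [ 0.6605 -0.0378  0.0345] cm [-0.   -0.02 -0.  ] rot [ 0.007  0.    -0.   ] F [ 1.1 -0.5 -1.3] w 0.376
```

Emit:
step_arm([
  [220,0.05,0,0,0,0,0],
  [220,0.1,0,0,0,0,0],
  [220,0.1,0,0,0,0,0],
  [220,0.1,0,0,0,0,0],
  [220,0.1,0,0,0,0,0],
])

```text
time_s: 11.67
tool_pos: [0.6607, -0.0379, 0.0339]
tool_rot: [-0.006, 1.57, 0.005]
ft_force: [-2.5, -0.2, 4.4]
width: 0.373
```

Emit:
step_arm([
  [160,0,0,0,0,0,0],
  [120,0,0,0,0,0,0],
  [80,0,0,0,0,0,0],
  [60,0,0,0,0,0,0],
  [60,0,0,0,0,0,0],
])

```text
time_s: 12.08
tool_pos: [0.6603, -0.0378, 0.0329]
tool_rot: [-0.006, 1.571, 0.006]
ft_force: [-0.4, 0.8, -0.1]
width: 0.762
```

Emit:
step_arm([
  [60,-1,0,0,0,0,0],
  [60,-3,0,0,0,0,0],
  [60,-6,0,0,0,0,0],
  [60,-9,0,0,0,0,0],
  [60,-12,0,0,0,0,0],
])

```text
time_s: 12.5
tool_pos: [0.6602, -0.0378, 0.1548]
tool_rot: [-0.005, 1.571, 0.006]
ft_force: [0.7, 0.1, 0.4]
width: 0.765
```

```bash
python3 go.py .475 -.0678 .15
```

```text
12.5 [ 0.6602 -0.0378  0.1548] cm [  0.49  -2.87 -18.54] rot [ 0.007 -0.    -0.   ] F [0.7 0.1 0.4] w 0.765
```

Emit:
step_arm([
  [60,0,-0.5,-4,0,0,0],
  [60,0,-1,-8,0,0,0],
  [60,0,-2,-12,0,0,0],
  [60,0,-2.9,-16,0,0,0],
  [60,0,-2.9,-18.5,0,0,0],
])

```text
time_s: 12.92
tool_pos: [0.472, -0.0688, 0.1533]
tool_rot: [-0.006, 1.573, 0.005]
ft_force: [0.1, -0.3, 0.0]
width: 0.761
```

Emit:
step_arm([
  [60,0,0,0,0,0,0],
  [60,1,0,0,0,0,0],
  [60,3,0,0,0,0,0],
  [60,3,0,0,0,0,0],
  [60,3,0,0,0,0,0],
])

```text
time_s: 13.33
tool_pos: [0.4757, -0.0678, 0.1223]
tool_rot: [-0.005, 1.573, 0.006]
ft_force: [-0.6, 0.0, 0.1]
width: 0.766
```

```bash
python3 hold.py h9;python3 go.py .475 -.0678 .03; python3 - <<'E'
from bot import *
from cell import capture
T=capture("top");pickle.dump(T,open("pics/top9.pkl","wb"))
im=T["pixels"][100:250,220:420,::-1];cv2.imwrite("pics/top9.png",cv2.resize(im,None,fx=3.8,fy=3.8,interpolation=cv2.INTER_CUBIC))
for a in caps(T,(325,125,345,155),75): print(a,plane(T,[a[0]],.091).round(4))
E
```

```text
13.53 [ 0.4769 -0.0682  0.124 ] [-0.006   1.5695  0.0056] 0.764
13.53 [ 0.4769 -0.0682  0.124 ] cm [ 9.4   0.04 -0.2 ] rot [0.007 0.001 0.   ] F [-0.2  1.4  0.3] w 0.764
(array([334.9, 135.4]), [333, 133, 5, 6, 27]) [[ 0.6596 -0.0375  0.091 ]]
```

View pics/h9.png

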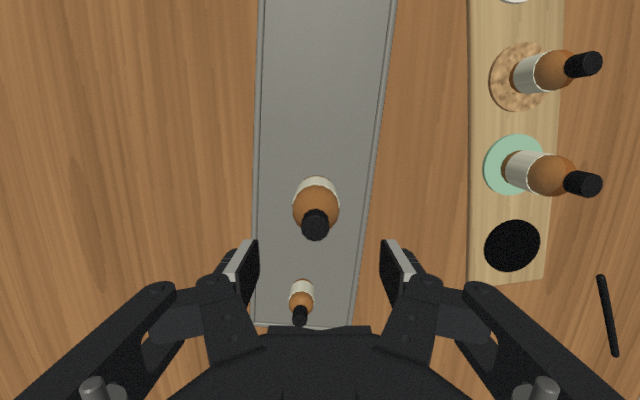

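View pics/top9.png

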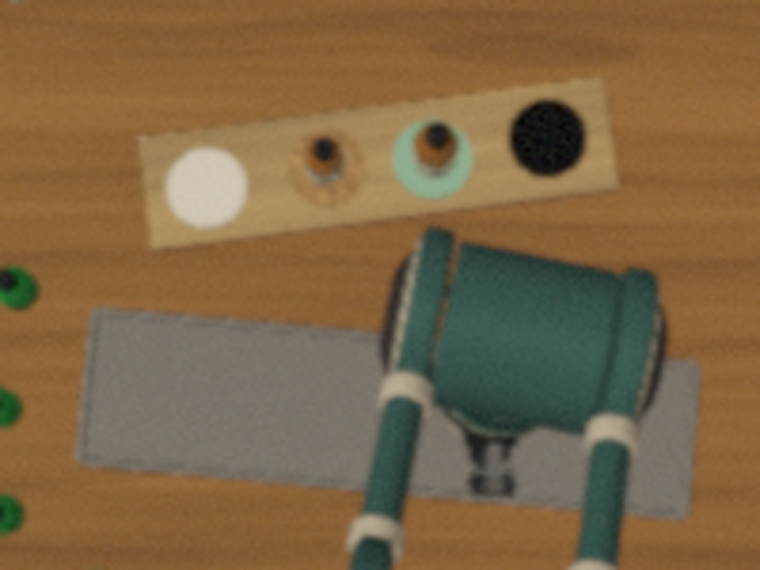

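Emit:
step_arm([
  [60,2,0,-0.2,0,0,0],
  [60,4.5,0,-0.2,0,0,0],
  [60,7,0,-0.2,0,0,0],
  [60,8.5,0,-0.2,0,0,0],
  [60,9,0,-0.2,0,0,0],
])

```text
time_s: 14.0
tool_pos: [0.4719, -0.0677, 0.0311]
tool_rot: [-0.005, 1.575, 0.006]
ft_force: [-0.8, 0.1, -0.3]
width: 0.765
```

Emit:
step_arm([
  [60,0,0,0,0,0,0],
  [60,0,0,0,0,0,0],
  [60,0,0,0,0,0,0],
  [60,0,0,0,0,0,0],
  [60,0,0,0,0,0,0],
])

```text
time_s: 14.42
tool_pos: [0.4748, -0.0684, 0.0346]
tool_rot: [-0.006, 1.568, 0.005]
ft_force: [0.2, -0.0, -0.4]
width: 0.765
```

```bash
python3 go.py .475 -.0678 .032
```

```text
14.42 [ 0.4748 -0.0684  0.0346] cm [0.26 0.06 0.02] rot [0.007 0.003 0.   ] F [ 0.2 -0.  -0.4] w 0.765
```

Emit:
step_arm([
  [60,0.2,0,0,0,0,0],
  [90,0.2,0,0,0,0,0],
  [130,0.2,0,0,0,0,0],
  [220,0.2,0,0,0,0,0],
  [220,0.2,0,0,0,0,0],
])

```text
time_s: 14.83
tool_pos: [0.4739, -0.0682, 0.0316]
tool_rot: [-0.006, 1.57, 0.005]
ft_force: [-0.8, -0.0, 3.1]
width: 0.43
```

Emit:
step_arm([
  [220,0,0,0,0,0,0],
  [220,0,0,0,0,0,0],
  [220,0,0,0,0,0,0],
  [220,0,0,0,0,0,0],
  [220,0,0,0,0,0,0],
])

```text
time_s: 15.25
tool_pos: [0.4739, -0.0682, 0.0315]
tool_rot: [-0.006, 1.57, 0.005]
ft_force: [-1.0, -0.2, 5.1]
width: 0.432
```

Emit:
step_arm([
  [220,-1,0,0,0,0,0],
  [220,-3,0,0,0,0,0],
  [220,-6,0,0,0,0,0],
  [220,-9,0,0,0,0,0],
  [220,-10,0,0,0,0,0],
])

```text
time_s: 15.67
tool_pos: [0.476, -0.0686, 0.1355]
tool_rot: [-0.006, 1.565, 0.005]
ft_force: [1.1, -0.2, -0.9]
width: 0.432
```

```bash
python3 go.py .677 -.121 .1
```

```text
15.67 [ 0.476  -0.0686  0.1355] cm [ 3.68 -5.38 20.04] rot [0.007 0.006 0.001] F [ 1.1 -0.2 -0.9] w 0.432
```

Emit:
step_arm([
  [220,0,-2,4,0,0,0],
  [220,0,-3,8,0,0,0],
  [220,0,-4,12,0,0,0],
  [220,0,-5,16,0,0,0],
  [220,0,-5.4,20,0,0,0],
])

```text
time_s: 16.08
tool_pos: [0.6746, -0.122, 0.1299]
tool_rot: [-0.005, 1.573, 0.005]
ft_force: [1.3, -0.2, -0.8]
width: 0.433
```

Emit:
step_arm([
  [220,0,0,0,0,0,0],
  [220,2,0,0,0,0,0],
  [220,4,0,0,0,0,0],
  [220,5,0,0,0,0,0],
  [220,5,0,0,0,0,0],
])

```text
time_s: 16.5
tool_pos: [0.6701, -0.1199, 0.0763]
tool_rot: [-0.004, 1.579, 0.007]
ft_force: [-1.0, 0.2, -2.1]
width: 0.426
```

```bash
python3 hold.py h10; python3 go.py .677 -.121 .0415
```

```text
16.7 [ 0.6746 -0.1209  0.0827] [-0.0058  1.5687  0.0051] 0.429
16.7 [ 0.6746 -0.1209  0.0827] cm [ 4.12 -0.01  0.24] rot [0.007 0.002 0.   ] F [ 0.9 -0.4 -0.7] w 0.429
```

View pics/h10z.png

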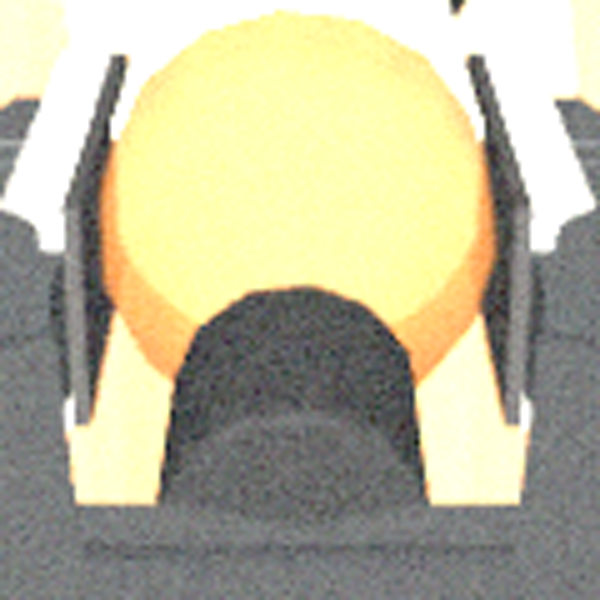

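View pics/h10.png

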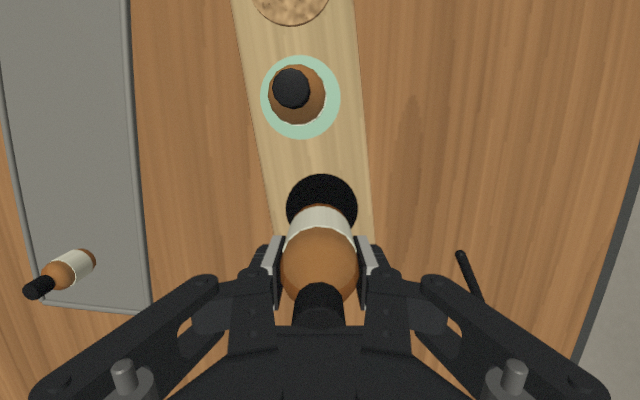

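```bash
python3 - <<'E'
from h import *
w=pickle.load(open("pics/h10.pkl","rb"))
print("cap",plane(w,[(319,320),(319,324)],.1482).round(4))
print("black far,l,r",plane(w,[(321.5,174),(286,208),(357,208)],.014).round(4))
E
```

```text
cap [[ 0.6739 -0.1141  0.1482]
 [ 0.6739 -0.1158  0.1482]]
black far,l,r [[ 0.6757 -0.0901  0.014 ]
 [ 0.6476 -0.1178  0.014 ]
 [ 0.7043 -0.1174  0.014 ]]
```

Emit:
step_arm([
  [220,1.2,0.1,0.2,0,0,0],
  [220,2.4,0.1,0.2,0,0,0],
  [220,3.2,0.1,0.2,0,0,0],
  [220,3.6,0.1,0.2,0,0,0],
  [220,3.6,0.1,0.2,0,0,0],
])

```text
time_s: 17.12
tool_pos: [0.6741, -0.1193, 0.0428]
tool_rot: [-0.005, 1.575, 0.006]
ft_force: [-0.4, -0.0, -1.3]
width: 0.427
```

Emit:
step_arm([
  [220,0,0,0,0,0,0],
  [220,0,0,0,0,0,0],
  [220,0,0,0,0,0,0],
  [220,0,0,0,0,0,0],
  [220,0,0,0,0,0,0],
])

```text
time_s: 17.53
tool_pos: [0.6762, -0.1198, 0.0459]
tool_rot: [-0.006, 1.57, 0.005]
ft_force: [0.6, -0.3, -0.8]
width: 0.435
```

```bash
python3 go.py .677 -.1195 .0415
```

```text
17.53 [ 0.6762 -0.1198  0.0459] cm [0.44 0.03 0.08] rot [0.007 0.001 0.   ] F [ 0.6 -0.3 -0.8] w 0.435
```

Emit:
step_arm([
  [220,0.2,0,0,0,0,0],
  [220,0.35,0,0,0,0,0],
  [220,0.45,0,0,0,0,0],
  [220,0.45,0,0,0,0,0],
  [220,0.45,0,0,0,0,0],
])

```text
time_s: 17.95
tool_pos: [0.676, -0.1197, 0.0416]
tool_rot: [-0.006, 1.57, 0.005]
ft_force: [-1.4, 0.7, 4.4]
width: 0.432
```

```bash
python3 go.py .677 -.1195 .0415
```

```text
17.95 [ 0.676  -0.1197  0.0416] cm [0.01 0.02 0.1 ] rot [0.007 0.    0.   ] F [-1.4  0.7  4.4] w 0.432
```

Force of about 4 N shows contact, so I'll release.

Emit:
step_arm([
  [150,0,0,0,0,0,0],
  [110,0,0,0,0,0,0],
  [80,0,0,0,0,0,0],
  [50,0,0,0,0,0,0],
  [50,0,0,0,0,0,0],
])

```text
time_s: 18.37
tool_pos: [0.6757, -0.1197, 0.0404]
tool_rot: [-0.005, 1.571, 0.006]
ft_force: [0.3, 0.1, -0.1]
width: 0.803
```

Emit:
step_arm([
  [50,-1,0,0,0,0,0],
  [50,-3,0,0,0,0,0],
  [50,-6,0,0,0,0,0],
  [50,-9,0,0,0,0,0],
  [50,-12,0,0,0,0,0],
])

```text
time_s: 18.78
tool_pos: [0.6756, -0.1197, 0.1623]
tool_rot: [-0.005, 1.571, 0.006]
ft_force: [0.1, 0.6, 0.4]
width: 0.807
```

```bash
python3 go.py .4602 -.172 .12
```

```text
18.78 [ 0.6756 -0.1197  0.1623] cm [  4.24  -5.08 -21.57] rot [ 0.007 -0.    -0.   ] F [0.1 0.6 0.4] w 0.807
```

Emit:
step_arm([
  [60,0,-1,-4,0,0,0],
  [60,0,-2,-8,0,0,0],
  [60,0,-3,-12,0,0,0],
  [60,0,-4,-16,0,0,0],
  [60,0,-5,-20,0,0,0],
])

```text
time_s: 19.2
tool_pos: [0.4746, -0.1713, 0.1615]
tool_rot: [-0.006, 1.57, 0.006]
ft_force: [-0.6, -0.4, 0.4]
width: 0.761
```

Emit:
step_arm([
  [60,2,0,-1.5,0,0,0],
  [60,4,0,-1.5,0,0,0],
  [60,6,0,-1.5,0,0,0],
  [60,7,0,-1.5,0,0,0],
  [60,7,0,-1.5,0,0,0],
])

```text
time_s: 19.62
tool_pos: [0.4593, -0.1705, 0.0888]
tool_rot: [-0.004, 1.575, 0.007]
ft_force: [-0.1, -0.4, -0.1]
width: 0.765
```

```bash
python3 hold.py h11;python3 go.py .4602 -.172 .008; python3 - <<'E'
from bot import *
from cell import capture
T=capture("top");pickle.dump(T,open("pics/top11.pkl","wb"))
p=T['pixels'].astype(int)
im=T["pixels"][100:250,220:420,::-1];cv2.imwrite("pics/top11.png",cv2.resize(im,None,fx=3.8,fy=3.8,interpolation=cv2.INTER_CUBIC))
S=capture("scene");cv2.imwrite("pics/scene11.png",cv2.resize(S["pixels"][150:300,220:430,::-1],None,fx=3.8,fy=3.8,interpolation=cv2.INTER_CUBIC))
b=caps(S,(235,215,270,252),60)
for a in b: print(a,plane(S,[a[0]],.098).round(4))
E
```

```text
19.82 [ 0.4626 -0.1716  0.0922] [-0.0066  1.5687  0.0051] 0.762
19.82 [ 0.4626 -0.1716  0.0922] cm [ 8.42 -0.03 -0.26] rot [0.007 0.002 0.001] F [ 0.7 -0.6 -0.2] w 0.762
(array([247.3, 229.3]), [242, 224, 11, 12, 112]) [[ 0.6756 -0.1196  0.098 ]]
```

View pics/h11.png

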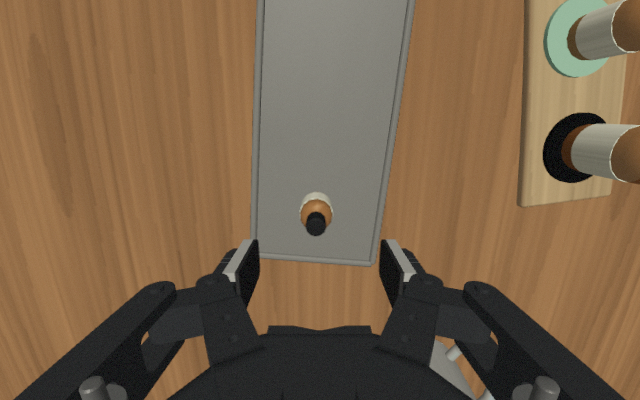

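View pics/scene11.png

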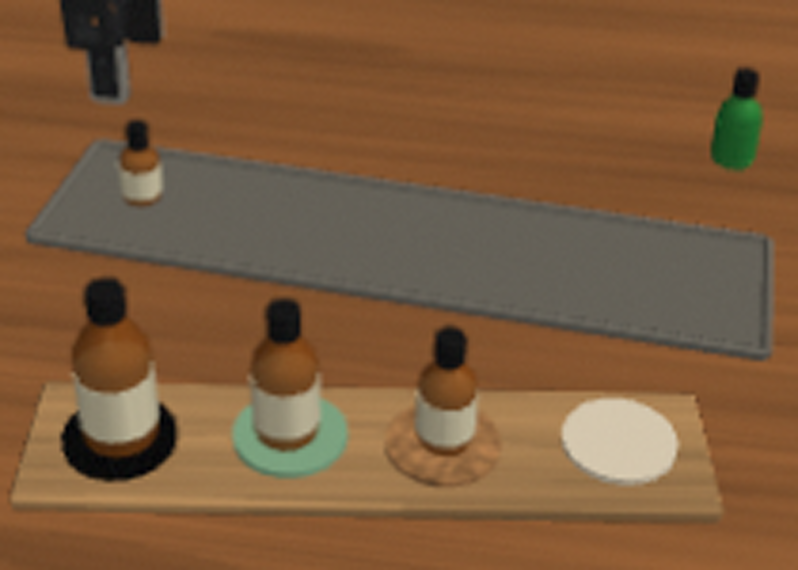

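View pics/top11.png

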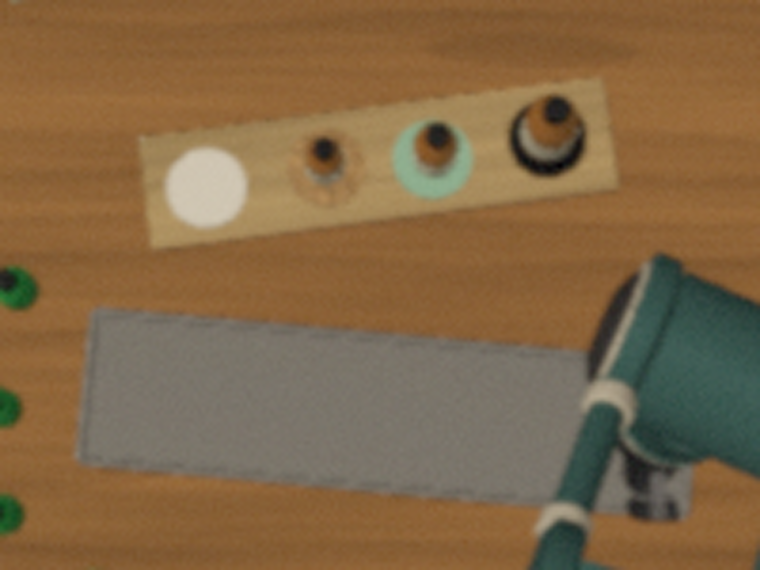

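Emit:
step_arm([
  [60,2,0,-0.2,0,0,0],
  [60,4,0,-0.2,0,0,0],
  [60,6,0,-0.2,0,0,0],
  [60,7.5,0,-0.2,0,0,0],
  [60,7.8,0,-0.2,0,0,0],
])

```text
time_s: 20.33
tool_pos: [0.4577, -0.1705, 0.0109]
tool_rot: [-0.005, 1.574, 0.007]
ft_force: [-0.7, 1.1, -0.2]
width: 0.764
```

Emit:
step_arm([
  [60,0,0,0,0,0,0],
  [60,0,0,0,0,0,0],
  [60,0,0,0,0,0,0],
  [60,0,0,0,0,0,0],
  [60,0,0,0,0,0,0],
])

```text
time_s: 20.75
tool_pos: [0.4602, -0.1716, 0.0139]
tool_rot: [-0.006, 1.569, 0.005]
ft_force: [-0.1, -0.3, 0.6]
width: 0.764
```

```bash
python3 go.py .4604 -.172 .009
```

```text
20.75 [ 0.4602 -0.1716  0.0139] cm [ 0.49 -0.04  0.02] rot [0.007 0.002 0.001] F [-0.1 -0.3  0.6] w 0.764
```

Emit:
step_arm([
  [60,0.4,0,0,0,0,0],
  [60,0.4,0,0,0,0,0],
  [110,0.4,0,0,0,0,0],
  [160,0.4,0,0,0,0,0],
  [230,0.4,0,0,0,0,0],
])

```text
time_s: 21.17
tool_pos: [0.4591, -0.1712, 0.0087]
tool_rot: [-0.005, 1.571, 0.006]
ft_force: [-0.2, -0.8, 0.1]
width: 0.348
```

Emit:
step_arm([
  [230,0,0,0,0,0,0],
  [230,0,0,0,0,0,0],
  [230,0,0,0,0,0,0],
  [230,0,0,0,0,0,0],
  [230,0,0,0,0,0,0],
])

```text
time_s: 21.58
tool_pos: [0.4593, -0.1713, 0.0089]
tool_rot: [-0.006, 1.571, 0.005]
ft_force: [-1.4, 0.4, 1.1]
width: 0.277
```

Emit:
step_arm([
  [230,-1,0,0,0,0,0],
  [230,-3,0,0,0,0,0],
  [230,-6,0,0,0,0,0],
  [230,-9,0,0,0,0,0],
  [230,-13,0,0,0,0,0],
])

```text
time_s: 22.0
tool_pos: [0.4571, -0.1703, 0.1384]
tool_rot: [-0.004, 1.575, 0.007]
ft_force: [0.9, -0.7, 0.3]
width: 0.28
```

```bash
python3 go.py .637 .1285 .15
```

```text
22.0 [ 0.4571 -0.1703  0.1384] cm [-1.18 29.76 18.19] rot [ 0.007 -0.004 -0.002] F [ 0.9 -0.7  0.3] w 0.28
```

Emit:
step_arm([
  [230,-0.5,4,1,0,0,0],
  [230,-1,8,2,0,0,0],
  [230,-1,12,3,0,0,0],
  [230,-1,16,5,0,0,0],
  [230,-1,19,7,0,0,0],
])

```text
time_s: 22.42
tool_pos: [0.5275, 0.0215, 0.1498]
tool_rot: [-0.005, 1.57, 0.006]
ft_force: [1.0, -0.3, 0.4]
width: 0.276
```

Emit:
step_arm([
  [230,0,3,2.5,0,0,0],
  [230,0,6,5,0,0,0],
  [230,0,9,8,0,0,0],
  [230,0,10.5,11,0,0,0],
  [230,0,10.7,11,0,0,0],
])

```text
time_s: 22.83
tool_pos: [0.6418, 0.1307, 0.1491]
tool_rot: [-0.007, 1.567, 0.009]
ft_force: [0.1, -1.1, 0.2]
width: 0.278
```

Emit:
step_arm([
  [230,2,0,0,0,0,0],
  [230,4,0,0,0,0,0],
  [230,6,0,0,0,0,0],
  [230,7,0,0,0,0,0],
  [230,7,0,0,0,0,0],
])

```text
time_s: 23.25
tool_pos: [0.6342, 0.1264, 0.0757]
tool_rot: [-0.006, 1.577, 0.005]
ft_force: [-1.6, -0.1, -0.5]
width: 0.276
```

```bash
python3 hold.py h12;python3 go.py .637 .1285 .0195
```

```text
23.45 [0.6383 0.127  0.0806] [-0.005   1.5681  0.0057] 0.277
23.45 [0.6383 0.127  0.0806] cm [ 6.11  0.15 -0.14] rot [ 0.007  0.003 -0.   ] F [-0.7 -0.   1.4] w 0.277
```

View pics/h12.png

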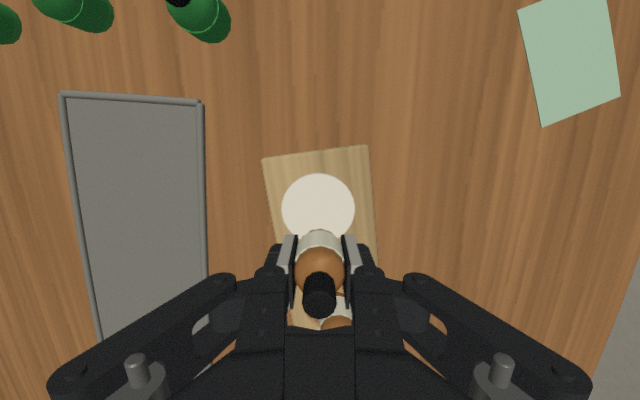

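Emit:
step_arm([
  [230,1.5,0.15,-0.1,0,0,0],
  [230,3,0.15,-0.1,0,0,0],
  [230,4.5,0.15,-0.1,0,0,0],
  [230,5.5,0.15,-0.1,0,0,0],
  [230,5.5,0.15,-0.1,0,0,0],
])

```text
time_s: 23.87
tool_pos: [0.635, 0.1283, 0.0225]
tool_rot: [-0.006, 1.573, 0.005]
ft_force: [-0.4, -0.9, -1.4]
width: 0.275
```

Emit:
step_arm([
  [230,0,0,0,0,0,0],
  [230,0,0,0,0,0,0],
  [230,0,0,0,0,0,0],
  [230,0,0,0,0,0,0],
  [230,0,0,0,0,0,0],
])

```text
time_s: 24.28
tool_pos: [0.6368, 0.1286, 0.0247]
tool_rot: [-0.005, 1.569, 0.006]
ft_force: [-0.6, -0.6, -0.0]
width: 0.281
```

```bash
python3 go.py .637 .1285 .0189
```

```text
24.28 [0.6368 0.1286 0.0247] cm [ 0.58 -0.01  0.02] rot [ 0.007  0.002 -0.   ] F [-0.6 -0.6 -0. ] w 0.281
```

Emit:
step_arm([
  [230,0.2,0,0,0,0,0],
  [230,0.4,0,0,0,0,0],
  [230,0.55,0,0,0,0,0],
  [230,0.55,0,0,0,0,0],
  [230,0.55,0,0,0,0,0],
])

```text
time_s: 24.7
tool_pos: [0.6362, 0.1285, 0.0189]
tool_rot: [-0.006, 1.571, 0.005]
ft_force: [-1.3, -1.2, 5.3]
width: 0.276
```

```bash
python3 go.py .637 .1285 .0189
```

```text
24.7 [0.6362 0.1285 0.0189] cm [ 0.   -0.    0.08] rot [ 0.007 -0.     0.   ] F [-1.3 -1.2  5.3] w 0.276
```

Contact. I'll release, retreat upward and then back toward the robot.

Emit:
step_arm([
  [170,0,0,0,0,0,0],
  [130,0,0,0,0,0,0],
  [80,0,0,0,0,0,0],
  [60,0,0,0,0,0,0],
  [60,0,0,0,0,0,0],
])

```text
time_s: 25.12
tool_pos: [0.6359, 0.1285, 0.018]
tool_rot: [-0.005, 1.571, 0.005]
ft_force: [0.6, 0.3, -0.4]
width: 0.767
```

Emit:
step_arm([
  [60,-1,0,0,0,0,0],
  [60,-3,0,0,0,0,0],
  [60,-6,0,0,0,0,0],
  [60,-9,0,0,0,0,0],
  [60,-13,0,0,0,0,0],
])

```text
time_s: 25.53
tool_pos: [0.6342, 0.1282, 0.1476]
tool_rot: [-0.006, 1.575, 0.005]
ft_force: [0.1, -0.4, -0.4]
width: 0.763
```

Emit:
step_arm([
  [60,-1,0,-4,0,0,0],
  [60,-1,0,-8,0,0,0],
  [60,-1,0,-12,0,0,0],
  [60,-1,0,-16,0,0,0],
  [60,-1,0,-20,0,0,0],
])

```text
time_s: 25.95
tool_pos: [0.4344, 0.127, 0.1589]
tool_rot: [-0.005, 1.57, 0.005]
ft_force: [0.6, 0.5, 0.8]
width: 0.766
```

```bash
python3 hold.py h13; python3 - <<'E'
from bot import *
from cell import capture
T=capture("top");pickle.dump(T,open("pics/top13.pkl","wb"));S=capture("scene");pickle.dump(S,open("pics/scene13.pkl","wb"))
cv2.imwrite("pics/top13.png",cv2.resize(T["pixels"][100:250,220:420,::-1],None,fx=3.8,fy=3.8,interpolation=cv2.INTER_CUBIC))
cv2.imwrite("pics/scene13.png",S["pixels"][:,:,::-1])
cv2.imwrite("pics/scene13z.png",cv2.resize(S["pixels"][150:300,220:430,::-1],None,fx=3.8,fy=3.8,interpolation=cv2.INTER_CUBIC))
for n,h,bt,bs in [("tiny",55,(262,135,286,162),(370,235,395,262)),("small",68,(295,130,318,160),(325,230,350,252)),("med",80,(326,125,343,150),(282,220,310,250)),("large",93,(364,123,373,131),(235,215,270,252))]:
    t=caps(T,bt,70);s=caps(S,bs,60)
    for a in t: print(n,"top",a[0],a[1][4],plane(T,[a[0]],(h+11)/1000)[0].round(4))
    for a in s: print(n,"scene",a[0],a[1][4],plane(S,[a[0]],(h+5)/1000)[0].round(4))
E
```

```text
26.15 [0.4354 0.1272 0.159 ] [-0.0058  1.569   0.0063] 0.765
tiny top [272.7 145.8] 12 [0.6354 0.1272 0.066 ]
tiny scene [385.1 246. ] 67 [0.6344 0.1272 0.06  ]
small top [305. 139.] 21 [0.6518 0.0409 0.079 ]
small scene [337.9 241.2] 77 [0.6508 0.0406 0.073 ]
med top [334.9 135.4] 27 [ 0.6596 -0.0375  0.091 ]
med scene [294.2 234.1] 89 [ 0.6588 -0.0383  0.085 ]
large top [366.4 128.2] 27 [ 0.6766 -0.1187  0.104 ]
large scene [247.3 229.3] 112 [ 0.6756 -0.1196  0.098 ]
```

View pics/scene13.png

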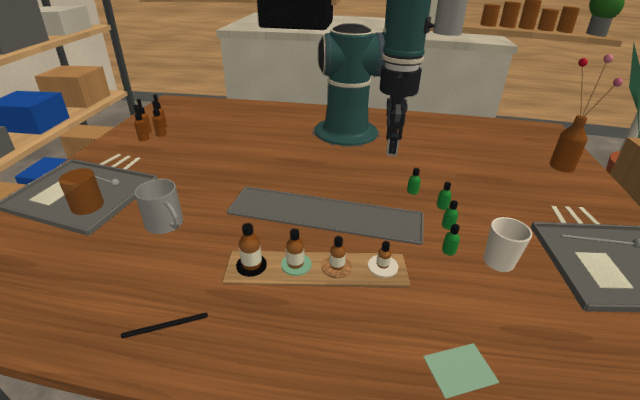

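View pics/scene13z.png

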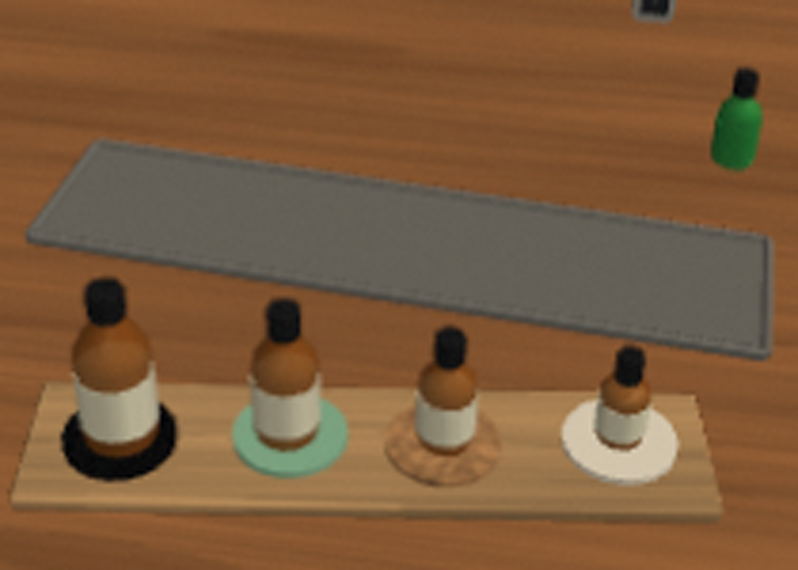

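View pics/top13.png

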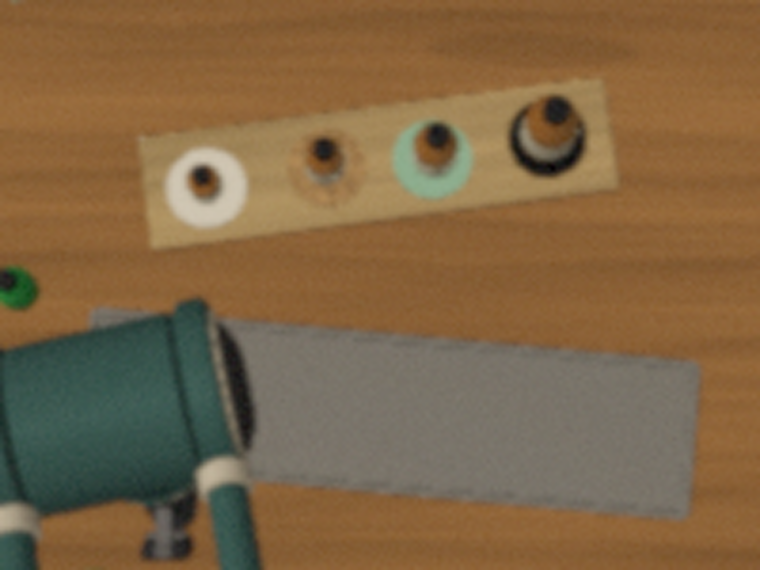

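```bash
python3 -c "
from cell import robot
print(robot.hand_in())"
```

```text
the job is handed in; nothing more can be done
None
```

All four bottles are on their coasters, shortest to tallest from white to black, and I handed the job in at about 26 s. The hand-in gives no verdict, so the checks below are my own.

| Bottle | Coaster | Horizontal offset (top and scene cameras) |
|---|---|---|
| 55 mm | white | about 2–3 mm |
| 68 mm | cork (next to white) | about 1–4 mm |
| 80 mm | green (next to black) | about 2–4 mm |
| 93 mm | black | about 1–3 mm |

- **Bottles:** the limit is 12 mm. In the last pictures, taken after the arm had backed off, all four stand upright.
- **Robot and bystanders:** the gripper is open and clear of everything. The jug and cup look unmoved in the scene picture; I judged that by eye and did not measure it.
- **Disagreements:** the wrist camera read the held bottles 2–5 mm further along y than the gripper's own position. Where I checked it after placing (the 80 mm bottle), the top camera did not show that offset, so I treated it as wrist-camera bias. By eye, the outline of the placed 68 mm bottle suggested about 6 mm off centre. The cap positions in both cameras did not bear that out.

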